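# Put the photo album away behind the desk shelf's sliding door

### The job

Put the photo album away in the desk shelf: slide the shelf's door all the way aside, push the album flat along the table, straight into the empty compartment behind the door until no part of it sticks out of the front of the shelf, then slide the door fully shut again. Leave everything else on the table as it stands.

Things in the scene. Friction and masses are not known exactly. Their poses are not given: they have to be found in the camera images.
- riser: Low birch desk shelf with a clear top board, fixed on the white table: 386 mm wide (its y), 140 deep (its x), 90 high. Origin: centre of its underside; +x to its back (away from the robot), +y to its left. Front face at x = -70 mm. Two compartments side by side, open in front; the table is their floor. The left one (+y) is filled by a green tub, the right one is empty.
- bay (a point): Centre of the empty right compartment's opening, at table level in the plane of the front face (riser x = -70, y = -93 mm). Axes as the riser's: +x inward. Compartment: 172 mm wide (y = -86 to +86), 134 deep, 74 high, between 14 mm panels whose front edges are rounded (7 mm radius). The album is home with its centre 57 mm or more in; it can go 76 in.
- track (a point): Middle of the aluminium track from which the door hangs, along the front of the riser's top board over its full width. It reaches from the front face to 14 mm in front of it and is 78 to 89 mm above the table; this point is 7 mm in front of the face, 83.5 mm up. Below it, an open compartment's front is clear down to the table. Axes as the riser's.
- door (a joint): Sliding wooden door, m along the riser's +y: 0 = shut (before the right compartment), 0.186 = fully aside (before the left one, the right one all clear). End stops at both; stays where left; 2 to 3 N moves it slowly. Panel 186 mm wide, 7 thick, hanging from 6 to 83 mm above the table; its back is 4 mm and its front 11 mm in front of the riser's front face.
- door_pull (a point): Centre of the upright aluminium pull in the middle of the door's front: a solid bar 12 mm wide (riser's y), 28 mm proud of the door's front (this point is 14 mm in front of it), 40 to 78 mm above the table. Can be pushed sideways from either side or pinched from above. Axes as the riser's; travels with the door.
- album: Loose grey photo album lying flat on the table in front of the shelf: a rigid slab 115 mm (its x) by 160 mm (its y) by 34 mm high, about 0.5 kg. Origin: centre of its underside. Its -x edge (the spine) faces the robot; its +x edge is to go into the compartment first.
- plant_top: Bystander: potted plant, 68 mm wide and 125 mm high, standing on the shelf's top towards its left and back. Origin: centre of its underside.
- plant_table: Bystander: potted plant as the other, standing on the table to the left of the shelf. Origin: centre of its underside.
- pen_cup: Bystander: white ceramic cup with pens, 72 mm wide, 150 mm high with the pens, on the table at the left. Origin: centre of its underside.
- tape_dispenser: Bystander: grey tape dispenser, 130 by 55 mm, 72 mm high, on the table at the right. Origin: centre of its underside.
- glue: Bystander: white glue bottle, 48 mm wide, 130 mm high, on the table to the right of the shelf. Origin: centre of its underside.
- stapler: Bystander: stapler, 140 by 36 mm, 45 mm high, on the table at the left near the robot. Origin: centre of its underside.
Not all that is in view belongs to the job. Of the things that look like the album, take the one that is farthest to the robot's left at the start.

How it is judged:
By the outcome, as a careful person would: the job done as asked, in the order asked, and still so for the second after the job is handed in, with the robot touching nothing.
It also fails if it takes over 72 s, if anything falls off the work surface, if the arm or the gripper's body presses on something with over 40 N, if the wrist force passes 120 N, or if a joint passes its speed limit or range.

### The arm

A 7-joint arm with a two-finger parallel gripper is mounted at the origin on the work surface. World frame = base frame: x ahead of the robot, y to its left, z up, the work surface at z = 0. Lengths are in mm, angles in degrees, forces in N, time in s.
With the tool pointing down it reaches from about 425 to 825 mm from the base axis. Payload 3.6 kg.
Tool frame: the origin (TCP) lies at the very end of the fingers, on their centre line; the grasp point (between the pads) lies env.grip_depth behind it (env.grip_depth is the distance from the TCP to the grasp point, in mm); z points along the fingers, y is the line along which they close (so a half turn about z gives the same grasp; the last joint's range is limited). The gripper opens to 93 mm and grips with 3 to 60 N. Pads are 15 mm wide; open, the fingers measure 128 mm over their backs; the gripper's body (75 mm by 188 mm) begins 65 mm behind the grasp point.
Start: joints at [72.393, 35.231, -0.722, 81.555, 0.464, 63.22, -2.315], TCP at [180.143, -624.508, 218.64] pointing down, gripper open.
Joint ranges: [-178.69, 178.69], [-17.37, 117.87], [-77.05, 75.6], [15.02, 138.74], [-78.02, 258.01], [0.78, 113.62], [-162.83, 162.83]. Speed limits (degrees/s): [159.86, 159.86, 180, 180, 180, 180, 180].

### API

Orientations are given as [roll, pitch, yaw] about the fixed x, y, z axes, in that order (R = Rz(yaw) Ry(pitch) Rx(roll)).
In Python, from plant import env gives the robot as it stands.
- The arm moves only by the tool move_arm, never from a script. Its argument "plan" is a list of rows, each a list of 7 numbers: the shift along the tool's x, y, z in units of 500 mm (1.0 is 500 mm), then the turn, a rotation vector about the tool's x, y, z in units of 180 degrees (1.0 is 180 degrees), then the opening, from 0 (shut) to 1 (fully open). In form: [[x, y, z, ax, ay, az, jaw], ...]. A call has 1 to 5 rows; each row is the pose to reach, as a shift and turn from the pose commanded when the call began, along the tool's axes at that moment, turning the shorter way round; what a row does not reach only later rows make up. A row lasts 1/8 s, in which the tool goes at most 62.5 mm and 10.7 degrees, less where a joint would pass 70% of its speed; a pose out of reach is approached as far as the arm can. A call with a number of a shift or a turn outside -1 to 1 is refused whole. A call with a gripper value outside its range is refused whole. The fingers move at their own pace and stop on an object; "force" is the grip in N (left out, the last holds). Time passes only in rows, so rows that repeat a pose let the fingers close. It gives the time, the measured TCP pose, the force, the opening and the grip force at its end, in the units of the state.
- env.read_state(): the state, without advancing time (a new reading comes with each control period).
- env.capture(name): name is "scene" or "top" or "wrist"; returns the picture (384x512x3 uint8, blue, green, red); there is no depth.
- env.camera_params(name): a dict with "fx", "fy", "cx", "cy" (pixels), "xyz" and "orientation" of the camera in the world; the wrist camera has in their place "tool_from_camera" (4x4, takes a point from camera to tool coordinates, whose origin is the TCP and whose axes are the flange's). Camera axes: x right, y down, z forward; pixel columns grow to the right and rows downward; lengths in mm; the calibration is good to about 2 mm. A picture is of the moment at which its call begins: read the wrist's pose just before it. camera_params takes no time and is no camera call.
- env.sign_off(): hands the job in; it is judged then, once.
Trained networks look in the newest picture that a camera, given by its name, has taken for a name from the list of things; names that differ only in an ending like _2 or _b are one class to them, and where a whole thing is asked for, a point or a joint stands for the part that bears it (a point fixed in the world has none). Each returns a list of dicts, best first, with "score" (0 to 1); they miss things now and then, are a little off and sometimes report something else, mostly with a low value. They report only what shows in the picture. A call takes as long as a camera call. They do not tell look-alikes from the thing itself.
- env.look_for(camera, target): "box" ([left, top, width, height] in pixels, round what is visible of it).
- env.trace(camera, target): "mask" (384x512 bool, what is visible of it) and "box" ([left, top, width, height] in pixels, round what is visible of it).
The state is a dict: "clock": time; "q": joint angles; "qvel": joint speeds; "effort": joint torques, N m; "tcp_pos": TCP position; "ee_rot": TCP orientation; "ft_force": force on the tool from outside, world axes, zero at the start; "moment": the same for the moment, N m; "opening": opening from 0.0 (shut) to 1.0 (fully open); "grasp_force": force on a finger pad.
Only numpy, scipy, OpenCV 4.12 (cv2) and the standard library are available. Lean on these libraries where they do the work, as an engineer would, in place of code of your own. Each camera call takes 0.05 s, during which the arm holds its last target. There are 200 camera calls.

## Working session

There is one attempt and no reset: what is moved stays moved. The work goes in short steps, Python scripts to look and compute and a tool call to move; the robot and the scene stay as the last step left them, time stands still between calls to the robot, and variables do not carry over. Pictures are saved under pics/ and viewed, at most 10 in all, crops included, and the job is handed in when it is done.

Besides the shell and the picture viewer there is one more tool, called as name(argument=value, ...) on one line, values as JSON. move_arm: Moves the arm, as the interface text tells. Shifts and turns lie within -1 to 1; 1 stands for 500 mm of shift or 180 degrees of turn. Its arguments: {"type":"object","properties":{"plan":{"type":"array","items":{"type":"array","items":{"type":"number","minimum":-1,"maximum":1}}},"force":{"type":"number"}},"required":["plan"]}

```bash
ls; mkdir -p pics; python3 - <<'E'
from plant import env
import cv2,numpy as np
s=env.read_state();print(s['clock'],s['tcp_pos'],s['ee_rot'],env.grip_depth)
a=env.capture('scene');b=env.capture('top')
cv2.imwrite('pics/s.png',a);cv2.imwrite('pics/t.png',b)
for c in('scene','top','wrist'):print(c,env.camera_params(c))
E
```

```text
pics
0.0 [ 179.90671122 -623.7823528   217.49143821] [-1.79854222e+02  3.02162636e-03  1.60910648e+01] 18.8
scene {'fx': 434.48434202009247, 'fy': 434.48434202009247, 'cx': 264.1526790805238, 'cy': 184.48704060566402, 'xyz': array([ 890.82472746,  515.93425261, 1070.69825686]), 'orientation': array([-144.19007383,   -0.58806534,  143.71481485])}
top {'fx': 457.793731321924, 'fy': 457.793731321924, 'cx': 255.98341291230713, 'cy': 189.82704303268102, 'xyz': array([ 176.75945082,  -36.60227592, 1711.45345096]), 'orientation': array([-168.95534361,   -0.2268875 ,  -90.64453653])}
wrist {'fx': 275.48851803552145, 'fy': 275.48851803552145, 'cx': 254.63743736913275, 'cy': 194.33756343529373, 'tool_from_camera': array([[ 6.36981991e-04, -9.66791115e-01, -2.55567085e-01,
         7.03674031e+01],
       [ 9.99999713e-01,  7.20773963e-04, -2.34208779e-04,
        -7.41194251e-01],
       [ 4.10637067e-04, -2.55566863e-01,  9.66791296e-01,
        -1.64904729e+02],
       [ 0.00000000e+00,  0.00000000e+00,  0.00000000e+00,
         1.00000000e+00]])}
```

View pics/s.png

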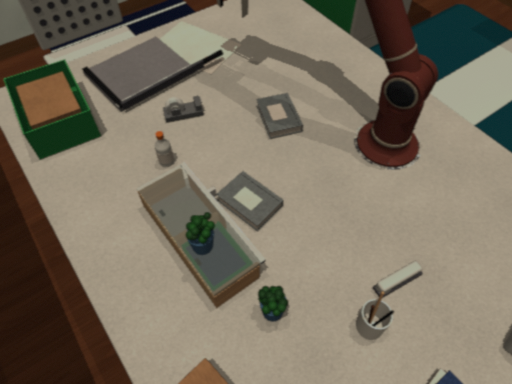

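View pics/t.png

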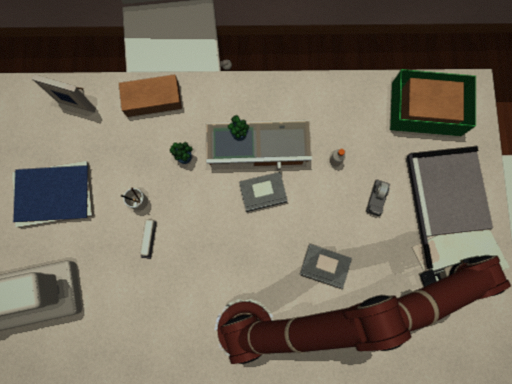

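```bash
cat > h.py <<'E'
from plant import env
import cv2,numpy as np
from scipy.spatial.transform import Rotation as Ro
def cam(c):
    p=env.camera_params(c);K=np.array([[p['fx'],0,p['cx']],[0,p['fy'],p['cy']],[0,0,1]])
    if c=='wrist':
        s=env.read_state();T=np.eye(4);T[:3,:3]=Ro.from_euler('xyz',s['ee_rot'],degrees=True).as_matrix();T[:3,3]=s['tcp_pos']
        T=T@p['tool_from_camera'];return K,T[:3,:3],T[:3,3]
    return K,Ro.from_euler('xyz',p['orientation'],degrees=True).as_matrix(),np.array(p['xyz'])
def unproj(C,uv,z):
    K,R,t=C;uv=np.atleast_2d(uv).astype(float)
    d=(R@np.linalg.inv(K)@np.c_[uv,np.ones(len(uv))].T).T
    return t+d*((z-t[2])/d[:,2])[:,None]
def proj(C,P):
    K,R,t=C;q=(K@R.T@(np.atleast_2d(P)-t).T).T;return q[:,:2]/q[:,2:]
def tri(obs): # [(C,uv),...]
    A=np.zeros((3,3));b=np.zeros(3)
    for C,uv in obs:
        d=unproj(C,uv,0)[0]-C[2];d/=np.linalg.norm(d);M=np.eye(3)-np.outer(d,d);A+=M;b+=M@C[2]
    return np.linalg.solve(A,b)
E
python3 - <<'E'
from h import *
for c in('scene','top'):
    C=cam(c)
    for n in('album','riser','door','door_pull','tape_dispenser','stapler','pen_cup','glue','plant_table','plant_top'):
        for r in env.look_for(c,n)[:4]:
            b=r['box'];u=(b[0]+b[2]/2,b[1]+b[3]/2);print(c,n,round(r['score'],2),np.round(b),unproj(C,u,20)[0].round()[:2])
E
```

```text
scene album 0.81 [218. 169.  66.  64.] [500. -65.]
scene album 0.8 [260.  93.  44.  48.] [ 218. -281.]
scene riser 0.76 [136. 164. 132. 142.] [673. -50.]
scene door 0.63 [211. 187.   4.   4.] [ 567. -164.]
scene door 0.61 [156. 130.  18.  36.] [ 605. -387.]
scene door_pull 0.47 [209. 187.   8.   8.] [ 568. -158.]
scene tape_dispenser 0.89 [166.  96.  38.  26.] [ 463. -503.]
scene pen_cup 0.8 [355. 292.  40.  45.] [445. 389.]
scene glue 0.83 [158. 132.  18.  35.] [ 604. -378.]
scene glue 0.52 [210. 185.   9.  11.] [ 566. -156.]
scene plant_table 0.86 [261. 284.  26.  38.] [630. 219.]
scene plant_top 0.7 [187. 213.  26.  41.] [675. -56.]
top album 0.77 [298. 244.  54.  41.] [ 226. -296.]
top album 0.74 [241. 174.  47.  37.] [495. -79.]
top riser 0.61 [207. 120. 102.  49.] [684. -55.]
top door 0.49 [251. 161.  51.   7.] [ 604. -125.]
top door_pull 0.62 [254. 163.  42.   4.] [ 603. -122.]
top tape_dispenser 0.59 [370. 180.  18.  38.] [ 466. -506.]
top stapler 0.62 [136. 222.  18.  36.] [323. 362.]
top pen_cup 0.61 [123. 187.  28.  21.] [481. 401.]
top glue 0.73 [325. 148.  18.  19.] [ 631. -348.]
top glue 0.23 [137. 221.  19.  36.] [328. 360.]
top plant_table 0.64 [206. 120. 107.  50.] [681. -65.]
top plant_table 0.58 [168. 144.  23.  22.] [646. 241.]
top plant_top 0.61 [224. 114.  28.  27.] [753.  21.]
top plant_top 0.42 [206. 114. 106.  55.] [694. -59.]
```

The scene has two album look-alikes: A at scene (250,200) / top (264,192), world y≈-70, and B at scene (280,116) / top (326,265), world y≈-290. A is farther to the robot's left, so I choose A. The shelf is at top (258,145), and its door is shut on the right half with the pull at top (279,165). I'll move the wrist camera over A to check the choice and measure.

move_arm(plan=[[0.12,-0.1,-0.02,0,0,0.02,1],[0.2,-0.17,-0.06,0,0,0.05,1],[0.28,-0.24,-0.06,0,0,0.0894,1],[0.37,-0.31,-0.06,0,0,0.0894,1],[0.46,-0.38,-0.06,0,0,0.0894,1]])

```text
clock: 1.72
tcp_pos: [349.6, -376.6, 249.1]
ee_rot: [180.0, -0.1, 0.0]
ft_force: [1.0, -0.2, -0.6]
opening: 0.997
grasp_force: 0.0
```

```bash
cat >> h.py <<'E'
def go(x,y,z,yaw=0,ref=None):
    """shift (move units) and turn from the present pose to a tool-down world pose"""
    s=env.read_state();R=Ro.from_euler('xyz',s['ee_rot'],degrees=True)
    d=R.inv().apply(np.array([x,y,z])-s['tcp_pos'])
    w=(R.inv()*Ro.from_euler('xyz',[180,0,yaw],degrees=True)).as_rotvec(degrees=True)
    print('from',s['tcp_pos'].round(1),s['ee_rot'].round(1),'shift',(d/500).round(4),'turn',(w/180).round(4),'rows',round(np.linalg.norm(d)/62.5,1),'F',s['ft_force'].round(1),'t',s['clock'])
E
python3 -c "
from h import *
go(520,-120,250)"
```

```text
from [ 349.6 -376.6  249.1] [ 1.8e+02 -1.0e-01  0.0e+00] shift [ 0.3408 -0.5131 -0.0018] turn [ 0.0002 -0.0003  0.0001] rows 4.9 F [ 1.  -0.2 -0.6] t 1.725
```

move_arm(plan=[[0.068,-0.103,0,0,0,0,1],[0.136,-0.206,0,0,0,0,1],[0.204,-0.309,0,0,0,0,1],[0.272,-0.41,0,0,0,0,1],[0.34,-0.513,0,0,0,0,1]])

```text
clock: 2.35
tcp_pos: [519.6, -120.2, 249.1]
ee_rot: [180.0, -0.1, -0.0]
ft_force: [0.1, -0.0, -0.7]
opening: 0.998
grasp_force: 0.0
```

```bash
python3 - <<'E'
from h import *
C=cam('wrist');a=env.capture('wrist');cv2.imwrite('pics/w1.png',a)
print(env.read_state()['tcp_pos'])
for n in('album','riser','door','door_pull','plant_top'):
    for r in env.trace('wrist',n)[:3]:
        m=r['mask'].astype(np.uint8);c,_=cv2.findContours(m,0,2);c=max(c,key=cv2.contourArea)
        print(n,round(r['score'],2),np.round(r['box']),cv2.boxPoints(cv2.minAreaRect(c)).round(1).tolist())
E
```

```text
[ 524.67609048 -108.67522816  248.98696116]
album 0.71 [154. 131. 129. 102.] [[153.8000030517578, 159.10000610351562], [266.29998779296875, 132.5], [284.8999938964844, 211.10000610351562], [172.39999389648438, 237.6999969482422]]
album 0.15 [257. 109.   9.  25.] [[258.0, 111.0], [268.0, 111.0], [268.0, 132.0], [258.0, 132.0]]
riser 0.72 [  5.   0. 372. 132.] [[4.0, 0.0], [377.0, 0.0], [377.0, 132.0], [4.0, 132.0]]
riser 0.42 [156. 132. 129.  98.] [[154.10000610351562, 157.89999389648438], [266.20001220703125, 133.0], [283.79998779296875, 212.3000030517578], [171.6999969482422, 237.1999969482422]]
door 0.76 [258. 109.  12.  25.] [[259.0, 111.0], [269.0, 111.0], [269.0, 132.0], [259.0, 132.0]]
door_pull 0.56 [258. 111.  13.  22.] [[258.0, 111.0], [269.0, 111.0], [269.0, 132.0], [258.0, 132.0]]
```

View pics/w1.png

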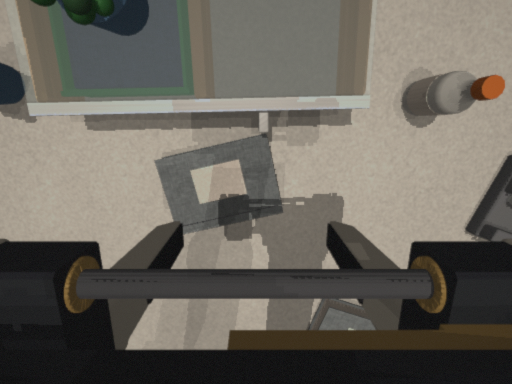

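The wrist view shows the shelf's track as a white bar from (28,108) to (369,102), the pull at (264,122), and album A with corners near (156,160), (267,135), (284,211) and (173,236). The arm had not settled when this was taken, so I'll retake it as an enlarged crop.

```bash
python3 - <<'E'
from h import *
for i in range(4): env.capture('wrist'); 
print(env.read_state()['tcp_pos'],env.read_state()['ee_rot'])
C=cam('wrist');a=env.capture('wrist');print(env.read_state()['tcp_pos'])
np.savez('w2.npz',a=a,K=C[0],R=C[1],t=C[2])
cv2.imwrite('pics/w2.png',cv2.resize(a[70:250,0:400],None,fx=2,fy=2,interpolation=cv2.INTER_CUBIC))
E
```

```text
[ 517.85593073 -123.33340337  248.78221253] [ 1.79971374e+02  3.97470095e-03 -1.73634663e-01]
[ 517.95665265 -123.04719816  248.80379174]
```

View pics/w2.png

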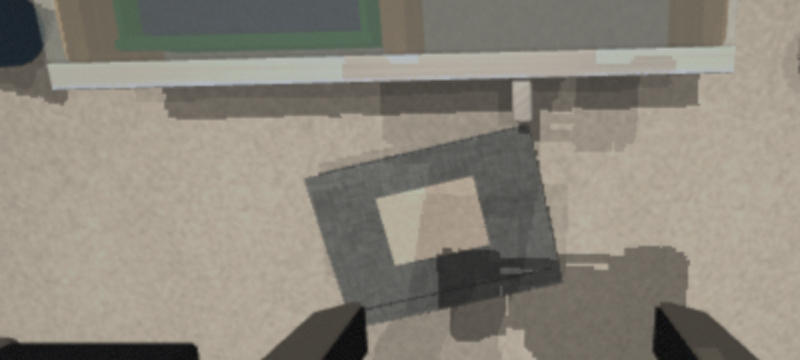

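The crop shows the album's label, with corners at crop (306,179), (527,126), (560,283) and (352,318). The track runs from (52,76) to (734,60), and the pull is at (522,102). Now I'll fit the poses.

```bash
cat > fit.py <<'E'
from h import *
from scipy.optimize import minimize
def box(x,y,th,dx,dy,z0,z1,cx=0,cy=0):
    P=np.array([[cx+i*dx/2,cy+j*dy/2] for i in(-1,1) for j in(-1,1)]);c,s=np.cos(th),np.sin(th)
    P=P@np.array([[c,s],[-s,c]])+[x,y]
    return np.vstack([np.c_[P,[z]*4] for z in(z0,z1)])
def hullmask(C,P):
    h=cv2.convexHull(proj(C,P).astype(np.float32));m=np.zeros((384,512),np.uint8)
    cv2.fillConvexPoly(m,np.round(h*16).astype(np.int32),1,shift=4);return m>0
def fitalbum(C,mask,p0):
    def f(p):
        m=hullmask(C,box(p[0],p[1],np.radians(p[2]),115,160,0,34));return 1-(m&mask).sum()/(m|mask).sum()
    best=min((minimize(f,np.array(p0)+d,method='Nelder-Mead',options=dict(initial_simplex=np.array(p0)+d+np.array([[0,0,0],[8,0,0],[0,8,0],[0,0,6]]))) for d in np.array([[0,0,0],[5,-5,3],[-5,5,-3]])),key=lambda r:r.fun)
    return best.x,1-best.fun
E
python3 - <<'E'
from fit import *
d=np.load('w2.npz');C=(d['K'],d['R'],d['t'])
u=lambda *p:[(a/2,b/2+70) for a,b in p]
T=unproj(C,u((50,64),(734,47),(56,89),(734,72)),89);print('track',T.round(1).tolist(),np.linalg.norm(T[0]-T[1]))
print('pull z78',unproj(C,u((514,122),(531,122),(514,84),(531,84)),78).round(1).tolist())
print('alb z34',unproj(C,u((306,179),(527,126),(560,283),(352,318)),34).round(1).tolist())
for c in('wrist','scene','top'):
    CC=C if c=='wrist' else cam(c)
    if c!='wrist': env.capture(c)
    for r in env.trace(c,'album')[:3]:
        b=r['box'];g=unproj(CC,(b[0]+b[2]/2,b[1]+b[3]/2),20)[0]
        if abs(g[1]+75)<60: print(c,r['score'],fitalbum(CC,r['mask'],[g[0],g[1],10]))
    r=env.trace(c,'door_pull')
    if r:print(c,'pull',r[0]['box'],r[0]['score'])
print('z of album top corner: need static 2nd view')
E
```

```text
track [[609.7, 134.2, 89.0], [617.8, -247.8, 89.0], [596.3, 133.7, 89.0], [604.5, -249.2, 89.0]] 382.1209912937284
pull z78 [[577.1, -125.6, 78.0], [577.1, -135.7, 78.0], [598.7, -125.7, 78.0], [598.7, -135.6, 78.0]]
alb z34 [[537.6, 17.4, 34.0], [573.0, -134.8, 34.0], [461.8, -159.3, 34.0], [435.0, -6.5, 34.0]]
wrist 0.83 (array([500.4026523 , -70.43787399,  13.25602231]), np.float64(0.9721265604821352))
wrist pull [254.0, 108.9, 11.8, 20.8] 0.77
scene 0.66 (array([498.43962948, -72.11649705,  13.14363095]), np.float64(0.9714787187362879))
scene pull [134.8, 161.2, 129.6, 146.9] 0.48
top 0.79 (array([492.04204219, -36.28399892,  12.87152778]), np.float64(0.47679324894514763))
z of album top corner: need static 2nd view
```

```bash
python3 - <<'E'
from fit import *
S,T=cam('scene'),cam('top')
for n,s,t in(('plant_top',(187+13,213+20),(238,127)),('plant_table',(274,303),(179.5,155)),('glue',(167,149.5),(334,157.5))):
    print(n,tri([(S,s),(T,t)]).round())
go(584,-130.5,110,1.2)
print(env.read_state()['q'].round(1))
E
```

```text
plant_top [705.  16. 162.]
plant_table [637. 234.  61.]
glue [ 616. -337.   69.]
from [ 518.5 -121.7  248.7] [-180.   -0.    0.] shift [0.131  0.0176 0.2774] turn [-0.     -0.     -0.0067] rows 2.5 F [ 0.1  0.3 -0.3] t 3.3
[ 13.3  23.   -3.5  98.5   1.6  58.5 -80.8]
```

```bash
sed -i 's/yaw=0,ref=None/yaw=0,tilt=0/; s/\[180,0,yaw\]/[180,-tilt,yaw]/' h.py; python3 -c "
from h import *
go(545,-130.5,98,1.2,45)
go(593,-130.5,50,1.2,45)"
```

```text
from [ 518.5 -121.7  248.7] [-180.   -0.    0.] shift [0.053  0.0176 0.3014] turn [ 0.0026  0.25   -0.0063] rows 2.5 F [ 0.1  0.3 -0.3] t 3.3
from [ 518.5 -121.7  248.7] [-180.   -0.    0.] shift [0.149  0.0176 0.3974] turn [ 0.0026  0.25   -0.0063] rows 3.4 F [ 0.1  0.3 -0.3] t 3.3
```

move_arm(plan=[[0.02,0.005,0.08,0,0.05,0,1],[0.04,0.01,0.16,0,0.1,0,1],[0.05,0.0176,0.22,0,0.16,0,1],[0.053,0.0176,0.27,0,0.21,-0.003,1],[0.053,0.0176,0.3,0.0026,0.25,-0.0063,1]])

```text
clock: 3.92
tcp_pos: [558.7, -127.5, 148.9]
ee_rot: [-176.8, -28.7, 0.7]
ft_force: [0.5, 0.3, 0.2]
opening: 0.998
grasp_force: 0.0
```

```bash
python3 - <<'E'
from h import *
for i in range(4): env.capture('wrist')
C=cam('wrist');a=env.capture('wrist')
np.savez('w3.npz',a=a,K=C[0],R=C[1],t=C[2])
cv2.imwrite('pics/w3.png',a)
go(593,-130.5,50,1.2,45)
d=np.load('w2.npz');C2=(d['K'],d['R'],d['t'])
print('predict pull', proj(C,[[577,-130.6,78],[598,-130.6,78],[577,-130.6,40]]).round())
print(env.read_state()['q'].round(1))
E
```

```text
from [ 559.8 -127.2  150. ] [-176.9  -28.7    0.7] shift [-0.038   0.0188  0.2066] turn [-0.0157  0.0903 -0.0045] rows 1.7 F [0.  1.2 0.6] t 4.175
predict pull [[263. 222.]
 [264. 200.]
 [264. 228.]]
[ 29.8  27.1 -17.9 122.8 -32.2   5.2 -41.4]
```

View pics/w3.png

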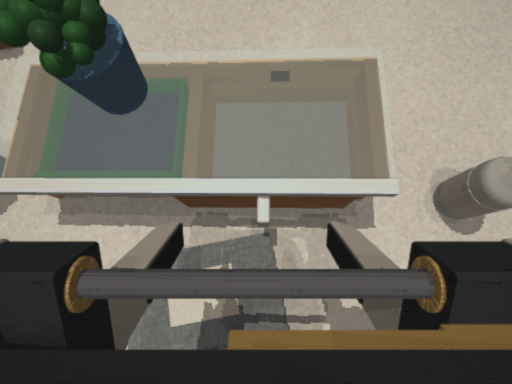

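The wrist view shows the track at rows 180–192, the pull at (264,207), and the album under the fingers. The door spans columns 178–365, about 20 mm off shut. Joint 6 is near its limit, so I'll test whether the tilt can go on.

```bash
python3 -c "
from h import *
go(550,-130.5,120,1.2,35)"
```

```text
from [ 559.8 -127.2  150. ] [-176.9  -28.7    0.7] shift [-0.0461  0.0087  0.0428] turn [-0.016   0.0348 -0.0031] rows 0.5 F [0.  1.2 0.6] t 4.175
```

move_arm(plan=[[-0.02,0.004,0.02,-0.016,0.012,-0.003,1],[-0.046,0.0087,0.043,-0.016,0.02,-0.003,1],[-0.046,0.0087,0.043,-0.016,0.03,-0.003,1],[-0.046,0.0087,0.043,-0.016,0.035,-0.003,1],[-0.046,0.0087,0.043,-0.016,0.035,-0.003,1]])

```text
clock: 4.8
tcp_pos: [499.6, -134.9, 213.4]
ee_rot: [-173.5, -36.8, -2.1]
ft_force: [-0.2, -0.6, 0.7]
opening: 1.001
grasp_force: 0.0
```

```bash
python3 -c "
from h import *
go(550,-130.5,120,1.2,35)
print(env.read_state()['q'].round(1))"
```

```text
from [ 499.6 -134.9  213.4] [-173.5  -36.8   -2.1] shift [-0.0314  0.0112  0.2099] turn [-0.0251 -0.0108 -0.0145] rows 1.7 F [-0.2 -0.6  0.7] t 4.8
[ 60.7  21.7 -47.9 131.1 -77.7   0.8   7.3]
```

```bash
python3 -c "
from h import *
go(540,-130.5,180,1.2,10)"
```

```text
from [ 499.6 -134.9  213.4] [-173.5  -36.8   -2.1] shift [ 0.0244 -0.0003  0.1024] turn [-0.0279 -0.1496 -0.0088] rows 0.8 F [-0.2 -0.6  0.7] t 4.8
```

move_arm(plan=[[0.005,0,0.02,-0.006,-0.03,-0.002,1],[0.01,0,0.04,-0.012,-0.06,-0.004,1],[0.015,0,0.06,-0.018,-0.09,-0.006,1],[0.02,0,0.08,-0.023,-0.12,-0.008,1],[0.0244,0,0.1,-0.028,-0.15,-0.009,1]])

```text
clock: 5.42
tcp_pos: [537.7, -132.8, 181.2]
ee_rot: [179.9, -10.3, 1.0]
ft_force: [0.6, 0.7, -0.7]
opening: 0.999
grasp_force: 0.0
```

```bash
python3 -c "
from h import *
go(540,-130.5,150,1.2,12)
print(env.read_state()['q'].round(1))"
```

```text
from [ 537.7 -132.8  181.2] [179.9 -10.3   1. ] shift [-0.0066 -0.0046  0.0622] turn [ 0.0008  0.0095 -0.001 ] rows 0.5 F [ 0.6  0.7 -0.7] t 5.425
[ -3.9  26.5  24.3 109.8 -22.7  37.9 -54.7]
```

```bash
python3 -c "
from h import *
go(573,-130.5,110,1.2,14)
go(587,-130.5,50,1.2,14)"
```

```text
from [ 537.7 -132.8  181.2] [179.9 -10.3   1. ] shift [ 0.044  -0.0036  0.1527] turn [ 0.0008  0.0206 -0.001 ] rows 1.3 F [ 0.6  0.7 -0.7] t 5.425
from [ 537.7 -132.8  181.2] [179.9 -10.3   1. ] shift [ 0.0502 -0.0033  0.2758] turn [ 0.0008  0.0206 -0.001 ] rows 2.2 F [ 0.6  0.7 -0.7] t 5.425
```

move_arm(plan=[[0.02,-0.0018,0.08,0,0.01,0,1],[0.044,-0.0036,0.153,0,0.0206,0,1],[0.046,-0.0035,0.2,0,0.0206,0,1],[0.049,-0.0034,0.24,0,0.0206,0,1],[0.05,-0.0033,0.276,0,0.0206,0,1]])

```text
clock: 6.05
tcp_pos: [589.7, -127.3, 48.6]
ee_rot: [-179.8, -14.4, 1.2]
ft_force: [-0.4, 1.1, 0.1]
opening: 0.998
grasp_force: 0.0
```

move_arm(plan=[[0,0,0,0,0,0,0.5],[0,0,0,0,0,0,0],[0,0,0,0,0,0,0],[0,0,0,0,0,0,0],[0,0,0,0,0,0,0]], force=15)

```text
clock: 6.68
tcp_pos: [589.2, -128.1, 49.5]
ee_rot: [-179.8, -14.4, 1.1]
ft_force: [-0.4, -0.5, -0.5]
opening: 0.512
grasp_force: 0.0
```

```bash
python3 -c "
from h import *
s=env.read_state();print(s['opening'],s['grasp_force'],s['q'].round(1))
go(583,60,50,1.2,14)"
```

```text
0.5119586312934523 0.0 [  5.3  39.4  10.3 112.3 -35.1  17.8 -43.8]
from [ 589.2 -128.1   49.5] [-179.8  -14.4    1.1] shift [-0.0046 -0.3764 -0.0006] turn [-0.0013 -0.0022 -0.0004] rows 3.0 F [-0.4 -0.5 -0.5] t 6.675
```

move_arm(plan=[[0,0,0,0,0,0,0],[0,0,0,0,0,0,0],[0,0,0,0,0,0,0],[0,0,0,0,0,0,0],[0,0,0,0,0,0,0]])

```text
clock: 7.3
tcp_pos: [589.1, -129.0, 49.1]
ee_rot: [-179.8, -14.4, 1.1]
ft_force: [0.2, -0.9, -0.9]
opening: 0.129
grasp_force: 15.0
```

move_arm(plan=[[0,-0.03,0,0,0,0,0],[0,-0.06,0,0,0,0,0],[0,-0.09,0,0,0,0,0],[0,-0.12,0,0,0,0,0],[0,-0.15,0,0,0,0,0]])

```text
clock: 7.92
tcp_pos: [587.4, -51.7, 49.1]
ee_rot: [-179.7, -14.3, 1.2]
ft_force: [3.6, -3.2, -8.1]
opening: 0.125
grasp_force: 15.0
```

move_arm(plan=[[0,-0.03,0,0,0,0,0],[0,-0.06,0,0,0,0,0],[0,-0.09,0,0,0,0,0],[0,-0.12,0,0,0,0,0],[0,-0.15,0,0,0,0,0]])

```text
clock: 8.55
tcp_pos: [585.8, 22.9, 49.1]
ee_rot: [-179.8, -14.3, 1.1]
ft_force: [5.9, -2.8, -12.8]
opening: 0.129
grasp_force: 15.0
```

```bash
python3 -c "
from h import *
s=env.read_state();print(s['opening'],s['grasp_force'],s['q'].round(1))
go(586,36,50,1.2,14)"
```

```text
0.12875396109979548 14.986504465341568 [-15.2  38.9  15.9 115.4 -38.2  15.4 -56.8]
from [585.8  22.9  49.1] [-179.8  -14.3    1.1] shift [ 0.0013 -0.0263 -0.0013] turn [-0.0012 -0.0018 -0.0003] rows 0.2 F [  5.9  -2.8 -12.8] t 8.55
```

move_arm(plan=[[0,-0.01,0,0,0,0,0],[0,-0.018,0,0,0,0,0],[0,-0.026,0,0,0,0,0],[0,-0.032,0,0,0,0,0]])

```text
clock: 9.05
tcp_pos: [585.6, 36.0, 49.2]
ee_rot: [-179.9, -14.4, 1.1]
ft_force: [5.3, -9.0, -14.4]
opening: 0.128
grasp_force: 15.0
```

move_arm(plan=[[0,-0.004,0,0,0,0,0],[0,-0.008,0,0,0,0,0],[0,-0.008,0,0,0,0,0]])

```text
clock: 9.43
tcp_pos: [585.6, 35.9, 49.2]
ee_rot: [179.8, -14.4, 0.8]
ft_force: [5.5, -10.3, -15.2]
opening: 0.13
grasp_force: 15.0
```

move_arm(plan=[[0,0.006,0,0,0,0,0.5],[0,0.006,0,0,0,0,0.5],[0,0.006,0,0,0,0,0.5],[0,0.006,-0.04,0,0,0,0.5],[0,0.006,-0.14,0,0,0,0.5]])

```text
clock: 10.05
tcp_pos: [566.8, 39.6, 116.9]
ee_rot: [-179.7, -14.1, 1.2]
ft_force: [0.9, -0.1, -0.2]
opening: 0.501
grasp_force: 0.0
```

```bash
python3 -c "
from h import *
s=env.read_state();print(s['opening'],s['q'].round(1))
go(478,60,110,103.2)"
```

```text
0.5008384197315795 [-24.1  32.3  25.7 115.4 -33.8  24.2 -62.7]
from [566.8  39.6 116.9] [-179.7  -14.1    1.2] shift [-0.1748 -0.0448 -0.0294] turn [ 0.0684 -0.0581 -0.5633] rows 1.5 F [ 0.9 -0.1 -0.2] t 10.05
```

move_arm(plan=[[-0.05,-0.01,-0.02,0.0068,-0.0058,-0.0563,0.6],[-0.1,-0.02,-0.04,0.0137,-0.0116,-0.1127,0.6],[-0.15,-0.03,-0.04,0.02,-0.0174,-0.169,0.6],[-0.1748,-0.0448,-0.04,0.0274,-0.0232,-0.2253,0.6],[-0.1748,-0.0448,-0.04,0.0342,-0.029,-0.2817,0.6]])

```text
clock: 10.68
tcp_pos: [476.5, 60.3, 115.8]
ee_rot: [176.6, -7.2, 53.0]
ft_force: [-0.4, -0.2, 0.5]
opening: 0.605
grasp_force: 0.0
```

```bash
python3 -c "
from h import *
s=env.read_state();print(s['opening'],s['q'].round(1))
go(478,60,100,103.2)"
```

```text
0.6054106386635222 [-15.3  26.7  10.2 122.3 -17.8  25.  -27.9]
from [476.5  60.3 115.8] [176.6  -7.2  53. ] shift [-0.0026  0.0008  0.0315] turn [ 0.035  -0.0292 -0.2793] rows 0.3 F [-0.4 -0.2  0.5] t 10.675
```

move_arm(plan=[[0,0,0.006,0.007,-0.0058,-0.056,0.6],[0,0,0.012,0.014,-0.0117,-0.112,0.6],[-0.001,0,0.018,0.021,-0.0175,-0.168,0.6],[-0.002,0,0.024,0.028,-0.0234,-0.224,0.6],[-0.0026,0,0.0315,0.035,-0.0292,-0.2793,0.6]])

```text
clock: 11.3
tcp_pos: [479.4, 59.4, 100.2]
ee_rot: [179.9, 0.1, 103.1]
ft_force: [-0.4, 0.0, -0.8]
opening: 0.6
grasp_force: 0.0
```

```bash
python3 - <<'E'
from fit import *
env.capture('scene');C=cam('scene')
for r in env.trace('scene','album')[:3]:
    b=r['box'];g=unproj(C,(b[0]+b[2]/2,b[1]+b[3]/2),20)[0]
    if abs(g[1]+75)<60: print(r['score'],fitalbum(C,r['mask'],[g[0],g[1],13]))
s=env.read_state();print(s['opening'],s['q'].round(1))
go(476,40,14,103.2)
E
```

```text
0.67 (array([498.75497436, -71.67304202,  13.03365452]), np.float64(0.6946397188049209))
0.5958541757270636 [ -9.6  30.4  -0.2 116.4   0.2  33.    2.9]
from [479.6  60.   99.8] [179.9   0.  102.8] shift [-0.0375 -0.0162  0.1717] turn [ 0.0006  0.     -0.0021] rows 1.4 F [0.4 0.2 0.4] t 11.4
```

move_arm(plan=[[-0.01,-0.006,0.05,0,0,-0.002,0.6],[-0.02,-0.01,0.1,0,0,-0.002,0.6],[-0.0375,-0.0162,0.145,0,0,-0.002,0.6],[-0.0375,-0.0162,0.1717,0,0,-0.002,0.6]])

```text
clock: 11.9
tcp_pos: [475.3, 38.0, 13.3]
ee_rot: [180.0, 0.1, 102.9]
ft_force: [-0.2, 0.0, -0.6]
opening: 0.597
grasp_force: 0.0
```

```bash
python3 - <<'E'
from h import *
import math
def along(c,th): return c[0]-87.5*math.sin(math.radians(th)),c[1]+87.5*math.cos(math.radians(th))
for k in range(0,9):
    f=k/8;th=13.2+(1.2-13.2)*f;c=(499.5+.5*f,-71+(-152.2+71)*f);x,y=along(c,th)
    print(k,round(x,1),round(y,1),round(th+90,1));go(x,y,14,90+th)
E
```

```text
0 479.5 14.2 103.2
from [475.3  38.   13.3] [1.800e+02 1.000e-01 1.029e+02] shift [-0.0484 -0.0023 -0.0013] turn [ 0.0002  0.0004 -0.0018] rows 0.4 F [-0.2  0.  -0.6] t 11.9
1 481.8 4.5 101.7
from [475.3  38.   13.3] [1.800e+02 1.000e-01 1.029e+02] shift [-0.0682 -0.0021 -0.0013] turn [0.0002 0.0004 0.0065] rows 0.5 F [-0.2  0.  -0.6] t 11.9
2 484.1 -5.2 100.2
from [475.3  38.   13.3] [1.800e+02 1.000e-01 1.029e+02] shift [-0.0882 -0.002  -0.0013] turn [0.0003 0.0004 0.0148] rows 0.7 F [-0.2  0.  -0.6] t 11.9
3 486.5 -15.0 98.7
from [475.3  38.   13.3] [1.800e+02 1.000e-01 1.029e+02] shift [-0.1083 -0.0018 -0.0013] turn [0.0003 0.0004 0.0232] rows 0.9 F [-0.2  0.  -0.6] t 11.9
4 488.8 -24.8 97.2
from [475.3  38.   13.3] [1.800e+02 1.000e-01 1.029e+02] shift [-0.1285 -0.0016 -0.0012] turn [0.0003 0.0004 0.0315] rows 1.0 F [-0.2  0.  -0.6] t 11.9
5 491.1 -34.7 95.7
from [475.3  38.   13.3] [1.800e+02 1.000e-01 1.029e+02] shift [-0.1488 -0.0015 -0.0012] turn [0.0003 0.0004 0.0398] rows 1.2 F [-0.2  0.  -0.6] t 11.9
6 493.5 -44.6 94.2
from [475.3  38.   13.3] [1.800e+02 1.000e-01 1.029e+02] shift [-0.1693 -0.0013 -0.0012] turn [0.0003 0.0004 0.0482] rows 1.4 F [-0.2  0.  -0.6] t 11.9
7 495.8 -54.6 92.7
from [475.3  38.   13.3] [1.800e+02 1.000e-01 1.029e+02] shift [-0.1899 -0.0012 -0.0012] turn [0.0003 0.0004 0.0565] rows 1.5 F [-0.2  0.  -0.6] t 11.9
8 498.2 -64.7 91.2
from [475.3  38.   13.3] [1.800e+02 1.000e-01 1.029e+02] shift [-0.2105 -0.0011 -0.0011] turn [0.0003 0.0004 0.0648] rows 1.7 F [-0.2  0.  -0.6] t 11.9
```

move_arm(plan=[[-0.03,-0.002,-0.001,0,0,-0.0018,0.6],[-0.05,-0.002,-0.001,0,0,-0.0018,0.6],[-0.068,-0.002,-0.001,0,0,0.0065,0.6],[-0.088,-0.002,-0.001,0,0,0.0148,0.6],[-0.108,-0.002,-0.001,0,0,0.0232,0.6]])

```text
clock: 12.52
tcp_pos: [487.9, -13.4, 15.0]
ee_rot: [179.8, -0.0, 98.9]
ft_force: [-0.1, 6.1, 2.6]
opening: 0.602
grasp_force: 2.6
```

```bash
python3 - <<'E'
from h import *
go(491.1,-34.7,14,95.7)
go(498.2,-64.7,14,91.2)
E
```

```text
from [487.9 -13.4  15. ] [179.8  -0.   98.9] shift [-0.043  -0.0003  0.002 ] turn [ 0.0012 -0.0001  0.0177] rows 0.3 F [-0.1  6.1  2.6] t 12.525
from [487.9 -13.4  15. ] [179.8  -0.   98.9] shift [-0.1045  0.0044  0.002 ] turn [ 0.0012 -0.0002  0.0427] rows 0.8 F [-0.1  6.1  2.6] t 12.525
```

Contact is at 6 N, so I'll continue.

move_arm(plan=[[-0.022,-0.0003,0.001,0,0,0.009,0.6],[-0.043,0,0.001,0,0,0.0177,0.6],[-0.063,0.0015,0.001,0,0,0.026,0.6],[-0.084,0.003,0.001,0,0,0.034,0.6],[-0.1045,0.0044,0.001,0,0,0.0427,0.6]])

```text
clock: 13.15
tcp_pos: [498.2, -64.6, 14.6]
ee_rot: [179.8, -0.1, 91.2]
ft_force: [-0.4, 5.7, 4.2]
opening: 0.598
grasp_force: 2.8
```

```bash
cat > al.py <<'E'
from fit import *
import sys
def album(c,y0=-150,x0=500,tol=60):
    C=cam(c);a=env.capture(c)
    for r in env.trace(c,'album')[:3]:
        b=r['box'];g=unproj(C,(b[0]+b[2]/2,b[1]+b[3]/2),20)[0]
        if abs(g[1]-y0)<tol and abs(g[0]-x0)<80:
            p,i=fitalbum(C,r['mask'],[g[0],g[1],1]);print(c,round(r['score'],2),p.round(1),round(i,3))
            F=np.array([614,-56.7]);t=np.radians(1.2);R=np.array([[np.cos(t),np.sin(t)],[-np.sin(t),np.cos(t)]])
            q=R@(p[:2]-F);print('  rel bay: in',q[0].round(1),'lat',(q[1]+93).round(1),'yaw',round(p[2]-1.2,1))
if __name__=='__main__':
    for c in sys.argv[1:]: album(c)
    s=env.read_state();print(s['tcp_pos'],s['ee_rot'],s['q'].round(1),s['clock'])
E
python3 al.py scene top
```

```text
scene 0.59 [ 509.3 -155.8   -4.8] 0.322
  rel bay: in -106.7 lat -3.9 yaw -6.0
top 0.75 [ 503.5 -174.8   -0.8] 0.63
  rel bay: in -113.0 lat -22.7 yaw -2.0
[497.31498532 -66.81892006  14.07136974] [1.79878988e+02 1.13228952e-01 9.11181433e+01] [  4.6  40.3   0.7 116.8  -0.9  22.8   7.1] 13.35
```

move_arm(plan=[[0.03,0,-0.01,0,0,0,0.6],[0.06,0,-0.06,0,0,0.05,0.8],[0.06,0.05,-0.18,0,0,0.1,1],[0.03,0.1,-0.3,0,0,0.155,1],[0,0.12,-0.38,0,0,0.21,1]])

```text
clock: 13.98
tcp_pos: [557.8, -62.9, 206.7]
ee_rot: [179.8, -0.1, 53.2]
ft_force: [0.5, 0.1, -0.0]
opening: 0.974
grasp_force: 0.0
```

```bash
python3 al.py scene; python3 -c "
from h import *
go(500,-152,220,1.2)"
```

```text
scene 0.59 [ 497.8 -155.5    0.5] 0.937
  rel bay: in -118.2 lat -3.4 yaw -0.7
[560.99549933 -66.2743341  209.74532299] [179.20786694  -0.29801439  53.20088372] [ -6.2  28.3  16.3  97.9  -9.3  54.3 -23.2] 14.075
from [561.  -66.3 209.7] [179.2  -0.3  53.2] shift [-0.2103  0.0053 -0.0215] turn [ 0.0033 -0.0035  0.2889] rows 1.7 F [-0.1 -0.7 -0.5] t 14.075
```

move_arm(plan=[[-0.05,0,-0.02,0,0,0.058,1],[-0.1,0,-0.02,0,0,0.116,1],[-0.15,0.003,-0.02,0,0,0.174,1],[-0.2,0.005,-0.02,0,0,0.232,1],[-0.21,0.005,-0.0215,0.003,-0.003,0.2889,1]])

```text
clock: 14.7
tcp_pos: [493.6, -150.5, 214.1]
ee_rot: [-179.8, 0.8, 1.0]
ft_force: [0.2, -0.3, -0.0]
opening: 1.003
grasp_force: 0.0
```

```bash
python3 - <<'E'
from al import *
for i in range(4): env.capture('wrist')
album('wrist');album('scene')
C=cam('wrist');a=env.capture('wrist')
np.savez('w4.npz',a=a,K=C[0],R=C[1],t=C[2])
cv2.imwrite('pics/w4.png',cv2.resize(a[20:240,60:460],None,fx=2,fy=2,interpolation=cv2.INTER_CUBIC))
go(405,-154,120,1.2)
E
```

```text
wrist 0.66 [ 499.4 -154.8    1.2] 0.973
  rel bay: in -116.6 lat -2.7 yaw -0.0
scene 0.6 [ 497.7 -156.2    1. ] 0.966
  rel bay: in -118.4 lat -4.1 yaw -0.2
from [ 496.3 -149.4  214.6] [-179.8    0.6    1.5] shift [-0.1809  0.0051  0.1911] turn [-0.0012  0.0034  0.0017] rows 2.1 F [-0.  -0.2 -0.3] t 15.15
```

View pics/w4.png

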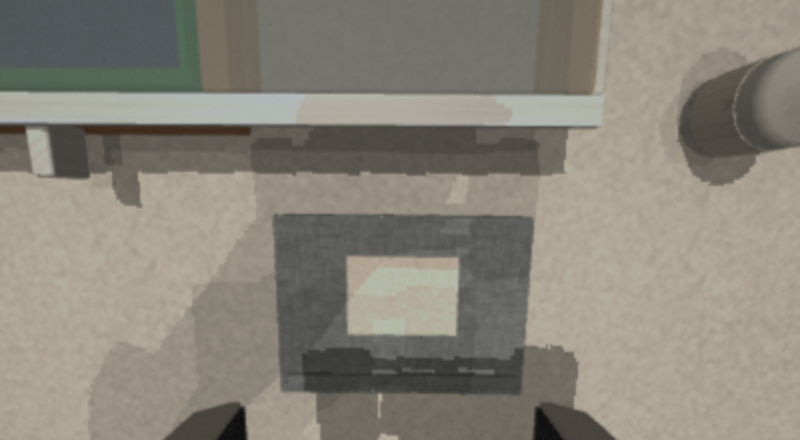

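The wrist view shows the album squared up at crop (275–530, 215–392). The door is fully aside with its right edge at crop x≈250 and the pull at (40,150), and the compartment floor spans crop x≈258–540. Checking the lateral offset from the same picture.

```bash
python3 - <<'E'
from al import *
d=np.load('w4.npz');C=(d['K'],d['R'],d['t'])
u=lambda *p:[(60+a/2,20+b/2) for a,b in p]
print('floor walls',unproj(C,u((258,90),(540,90)),0).round(1).tolist())
print('track',unproj(C,u((602,95),(602,127),(100,94)),89).round(1).tolist())
print('pull',unproj(C,u((27,178),(52,178)),78).round(1).tolist())
print('album top',unproj(C,u((275,215),(532,217),(521,392),(281,391)),34).round(1).tolist())
E
```

```text
floor walls [[630.8, -60.9, 0.0], [635.6, -238.8, 0.0]]
track [[618.4, -247.4, 89.0], [604.0, -249.3, 89.0], [612.3, -4.5, 89.0]]
pull [[572.3, 43.7, 78.0], [572.7, 30.6, 78.0]]
album top [[555.5, -76.5, 34.0], [558.7, -232.8, 34.0], [445.9, -236.5, 34.0], [441.9, -77.4, 34.0]]
```

move_arm(plan=[[-0.09,0.006,0.06,0,0.003,0,1],[-0.17,0.012,0.12,0,0.003,0,1],[-0.173,0.013,0.24,0,0.003,0,1],[-0.173,0.013,0.34,0,0.003,0,1],[-0.173,0.013,0.4,0,0.003,0,1]])

```text
clock: 15.78
tcp_pos: [407.3, -157.5, 13.8]
ee_rot: [-179.7, 0.2, 1.5]
ft_force: [0.8, 0.1, 0.1]
opening: 0.999
grasp_force: 0.0
```

```bash
python3 -c "
from h import *
go(434,-156.4,14,1.2)
go(490,-152.9,14,1.2)
print(env.read_state()['q'].round(1),env.read_state()['opening'])"
```

```text
from [ 407.3 -157.5   13.8] [-179.7    0.2    1.5] shift [ 0.0534 -0.0009 -0.0006] turn [-0.0014  0.0008  0.0014] rows 0.4 F [0.8 0.1 0.1] t 15.775
from [ 407.3 -157.5   13.8] [-179.7    0.2    1.5] shift [ 0.1655 -0.005  -0.0009] turn [-0.0014  0.0008  0.0014] rows 1.3 F [0.8 0.1 0.1] t 15.775
[  8.2  38.7  15.1 126.9 -32.   18.3 -37.7] 0.9987163924900736
```

move_arm(plan=[[0.03,-0.0005,-0.001,0,0,0,1],[0.06,-0.0012,-0.001,0,0,0,1],[0.095,-0.003,-0.001,0,0,0,1],[0.13,-0.004,-0.001,0,0,0,1],[0.1655,-0.005,-0.001,0,0,0,1]])

```text
clock: 16.4
tcp_pos: [491.5, -152.7, 17.5]
ee_rot: [-179.8, 0.1, 1.5]
ft_force: [-3.4, -0.4, -1.4]
opening: 1.001
grasp_force: 1.1
```

```bash
python3 al.py wrist scene; python3 -c "
from h import *
go(583,-150.9,14,1.2)
print(env.read_state()['q'].round(1),env.read_state()['opening'])"
```

```text
wrist 0.76 [ 556.5 -149.4    1.6] 0.972
  rel bay: in -59.4 lat 1.5 yaw 0.4
scene 0.69 [ 545.1 -156.4   -5.7] 0.608
  rel bay: in -71.0 lat -5.2 yaw -6.9
[ 492.27298259 -153.24072426   17.38458723] [-1.79879748e+02 -1.29692223e-01  1.51396263e+00] [  1.8  42.3  20.3 114.9 -30.3  27.9 -44.1] 16.6
from [ 492.3 -153.2   17.4] [-1.799e+02 -1.000e-01  1.500e+00] shift [1.815e-01 1.000e-04 7.200e-03] turn [-0.0007 -0.0007  0.0017] rows 1.5 F [0.3 0.5 0.8] t 16.6
[  1.8  42.3  20.3 114.9 -30.3  27.9 -44.1] 0.9993881360336733
```

move_arm(plan=[[0.03,0,0.004,0,0,0.001,1],[0.06,0,0.006,0,0,0.0017,1],[0.09,0,0.006,0,0,0.0017,1],[0.12,0,0.006,0,0,0.0017,1]])

```text
clock: 17.1
tcp_pos: [547.4, -152.0, 13.5]
ee_rot: [-179.7, 0.4, 1.0]
ft_force: [-4.1, -1.3, 2.5]
opening: 1.001
grasp_force: 2.3
```

move_arm(plan=[[0.02,0,0,0,0,0,1],[0.04,0,0,0,0,0,1],[0.056,0,0,0,0,0,1]])

```text
clock: 17.48
tcp_pos: [576.2, -151.6, 13.4]
ee_rot: [-179.7, 0.3, 1.1]
ft_force: [-6.0, -0.3, 4.1]
opening: 1.003
grasp_force: 3.1
```

```bash
python3 -c "
from h import *
go(565,-151,40,1.2,19)
go(572,-151,11,1.2,19)
print(env.read_state()['q'].round(1),env.read_state()['opening'])"
```

```text
from [ 576.2 -151.6   13.4] [-179.7    0.3    1.1] shift [-0.0227 -0.0019 -0.053 ] turn [-0.0013  0.1073 -0.001 ] rows 0.5 F [-6.  -0.3  4.1] t 17.475
from [ 576.2 -151.6   13.4] [-179.7    0.3    1.1] shift [-0.0084 -0.0014  0.0049] turn [-0.0013  0.1073 -0.001 ] rows 0.1 F [-6.  -0.3  4.1] t 17.475
[ -1.2  47.6  23.3 101.5 -29.   37.3 -50.1] 1.0028520796413065
```

move_arm(plan=[[-0.03,0,0,0,0.02,0,1],[-0.03,0,-0.001,0,0.05,0,1],[-0.03,0,-0.001,0,0.08,0,1],[-0.03,0,-0.001,0,0.107,0,1],[-0.03,0,-0.001,0,0.107,0,1]])

```text
clock: 18.1
tcp_pos: [562.3, -153.8, 13.9]
ee_rot: [-179.7, -19.2, 0.7]
ft_force: [0.9, -1.6, 1.0]
opening: 1.001
grasp_force: 0.0
```

```bash
python3 al.py wrist scene; python3 -c "
from h import *
go(576,-151,11,1.2,20)
go(607,-150.3,11,1.2,20)
print(env.read_state()['q'].round(1),env.read_state()['opening'])"
```

```text
[ 565.61686059 -152.21548269   14.11671285] [179.98896364 -19.33985042   1.14049439] [ 21.1  41.7  -7.6 119.5 -46.6   0.8 -26.1] 18.3
from [ 565.6 -152.2   14.1] [180.  -19.3   1.1] shift [ 0.0176 -0.002   0.0128] turn [ 0.0002  0.0037 -0.0003] rows 0.2 F [-0.6  0.4 -0.6] t 18.3
from [ 565.6 -152.2   14.1] [180.  -19.3   1.1] shift [ 0.0761 -0.0022  0.0333] turn [ 0.0002  0.0037 -0.0003] rows 0.7 F [-0.6  0.4 -0.6] t 18.3
[ 21.1  41.7  -7.6 119.5 -46.6   0.8 -26.1] 0.9974246806450795
```

move_arm(plan=[[0.01,0,0.009,0,0,0,1],[0.02,-0.0005,0.013,0,0,0,1],[0.03,-0.001,0.017,0,0,0,1],[0.04,-0.0015,0.02,0,0,0,1],[0.05,-0.002,0.0237,0,0,0,1]])

```text
clock: 18.92
tcp_pos: [588.5, -150.0, 9.9]
ee_rot: [-179.7, -19.0, 1.0]
ft_force: [-6.4, 0.0, 6.2]
opening: 1.0
grasp_force: 3.3
```

```bash
python3 -c "
from h import *
go(611,-150.3,11,1.2,19.5)
print(env.read_state()['q'].round(1),env.read_state()['opening'])"
```

```text
from [ 588.5 -150.     9.9] [-179.7  -19.     1. ] shift [0.0432 0.0014 0.0125] turn [-0.0011  0.003  -0.0011] rows 0.4 F [-6.4  0.   6.2] t 18.925
[ 17.2  42.9  -3.2 115.9 -47.1   4.4 -27.2] 1.0000204080985098
```

move_arm(plan=[[0.01,0,0.0025,0,0.001,0,1],[0.02,0.0005,0.0055,0,0.002,0,1],[0.028,0.001,0.008,0,0.003,0,1],[0.035,0.001,0.01,0,0.003,0,1],[0.0432,0.0014,0.0125,0,0.003,0,1]])

```text
clock: 19.55
tcp_pos: [613.6, -150.2, 11.6]
ee_rot: [-179.8, -19.7, 1.0]
ft_force: [-1.9, 0.1, -1.4]
opening: 1.001
grasp_force: 1.1
```

```bash
python3 - <<'E'
from al import *
env.capture('wrist')
C=cam('wrist');a=env.capture('wrist')
np.savez('w5.npz',a=a,K=C[0],R=C[1],t=C[2])
cv2.imwrite('pics/w5.png',cv2.resize(a[60:330,100:420],None,fx=2.2,fy=2.2,interpolation=cv2.INTER_CUBIC))
s=env.read_state();print(s['tcp_pos'],s['ee_rot'],s['ft_force'],s['q'].round(1))
E
```

```text
[ 614.47582119 -150.28364156   12.00744176] [-179.81880961  -19.81424194    1.06623089] [-2.1506663   0.64604606 -1.11417936] [ 15.   43.7  -0.9 112.7 -47.2   6.6 -28.2]
```

View pics/w5.png

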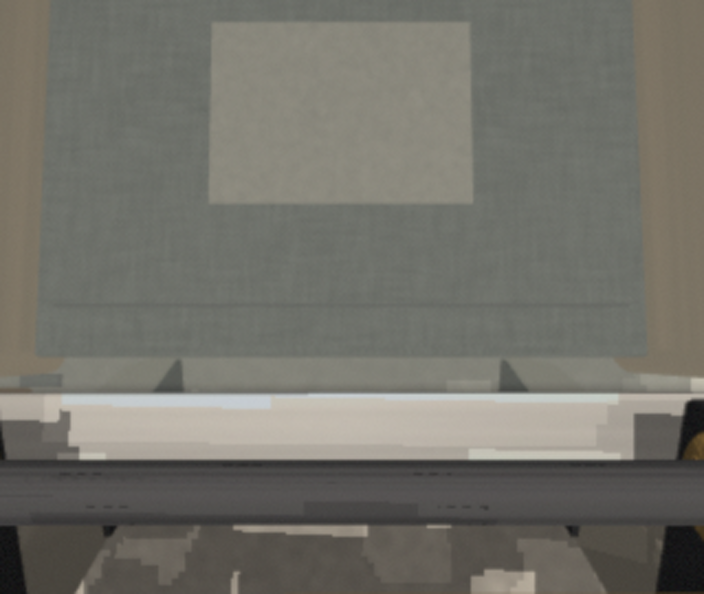

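The view through the clear top shows the album square in the compartment. Its spine is at crop row 355, behind the track's rear edge at row 393.

```bash
python3 - <<'E'
from al import *
d=np.load('w5.npz');C=(d['K'],d['R'],d['t'])
u=lambda *p:[(100+a/2.2,60+b/2.2) for a,b in p]
print(unproj(C,u((38,355),(648,355)),34).round(1).tolist(),unproj(C,u((340,393)),89).round(1).tolist())
go(560,-151,14,1.2,18)
go(540,-151,120,1.2,16)
E
```

```text
[[621.0, -71.5, 34.0], [624.2, -228.6, 34.0]] [[616.9, -149.8, 89.0]]
from [ 614.5 -150.3   12. ] [-179.8  -19.8    1.1] shift [-0.1012 -0.0007 -0.0407] turn [-0.0008 -0.0101 -0.0007] rows 0.9 F [-2.2  0.6 -1.1] t 19.65
from [ 614.5 -150.3   12. ] [-179.8  -19.8    1.1] shift [-0.0669 -0.0021 -0.2537] turn [-0.0008 -0.0212 -0.0007] rows 2.1 F [-2.2  0.6 -1.1] t 19.65
```

move_arm(plan=[[-0.05,0,-0.02,0,-0.004,0,1],[-0.1,0,-0.04,0,-0.01,0,1],[-0.09,0,-0.12,0,-0.015,0,1],[-0.075,0,-0.2,0,-0.021,0,1],[-0.067,0,-0.25,0,-0.021,0,1]])

```text
clock: 20.27
tcp_pos: [542.7, -152.6, 121.7]
ee_rot: [-180.0, -16.4, 1.2]
ft_force: [-0.5, 0.7, -0.7]
opening: 1.001
grasp_force: 0.0
```

```bash
python3 - <<'E'
from al import *
go(565,37,120,1.2,14)
go(586,37,50,1.2,14)
E
```

```text
from [ 542.7 -152.6  121.7] [-180.   -16.4    1.2] shift [ 0.0493 -0.3782  0.0182] turn [-0.0001 -0.0131 -0.0002] rows 3.1 F [-0.5  0.7 -0.7] t 20.275
from [ 542.7 -152.6  121.7] [-180.   -16.4    1.2] shift [ 0.0502 -0.3772  0.1643] turn [-0.0001 -0.0131 -0.0002] rows 3.3 F [-0.5  0.7 -0.7] t 20.275
```

move_arm(plan=[[0.012,-0.1,0.005,0,-0.005,0,1],[0.025,-0.2,0.01,0,-0.01,0,1],[0.04,-0.3,0.015,0,-0.013,0,1],[0.049,-0.378,0.018,0,-0.013,0,1],[0.049,-0.378,0.018,0,-0.013,0,1]])

```text
clock: 20.9
tcp_pos: [563.9, 43.1, 117.4]
ee_rot: [-179.7, -13.8, 1.6]
ft_force: [0.8, -0.3, -0.1]
opening: 1.002
grasp_force: 0.0
```

```bash
python3 - <<'E'
from al import *
go(586,37,50,1.2,14)
print(env.read_state()['q'].round(1))
E
```

```text
from [563.9  43.1 117.4] [-179.7  -13.8    1.6] shift [0.0104 0.0141 0.1413] turn [-0.0023  0.0011  0.0021] rows 1.1 F [ 0.8 -0.3 -0.1] t 20.9
[-26.6  32.8  29.  115.5 -37.2  25.5 -59.3]
```

move_arm(plan=[[0.004,0,0.05,0,0,0,1],[0.008,0,0.1,0,0,0,1],[0.0104,0,0.141,0,0,0,1],[0.0104,0,0.141,0,0,0,0],[0.0104,0,0.141,0,0,0,0]], force=15)

```text
clock: 21.52
tcp_pos: [584.6, 37.0, 50.6]
ee_rot: [-179.8, -13.7, 1.0]
ft_force: [0.3, 0.0, 0.3]
opening: 0.835
grasp_force: 0.0
```

move_arm(plan=[[0,0,0,0,0,0,0],[0,0,0,0,0,0,0],[0,0,0,0,0,0,0],[0,0,0,0,0,0,0],[0,0,0,0,0,0,0]])

```text
clock: 22.15
tcp_pos: [583.7, 38.0, 49.5]
ee_rot: [-179.8, -13.6, 1.1]
ft_force: [0.4, 0.2, -1.3]
opening: 0.295
grasp_force: 0.0
```

move_arm(plan=[[0,0,0,0,0,0,0],[0,0,0,0,0,0,0],[0,0,0,0,0,0,0]])

```text
clock: 22.52
tcp_pos: [583.8, 35.9, 49.5]
ee_rot: [-179.9, -13.6, 1.0]
ft_force: [0.3, -5.3, -1.2]
opening: 0.13
grasp_force: 15.0
```

move_arm(plan=[[0,0.03,0,0,0,0,0],[0,0.06,0,0,0,0,0],[0,0.09,0,0,0,0,0],[0,0.12,0,0,0,0,0],[0,0.15,0,0,0,0,0]])

```text
clock: 23.15
tcp_pos: [585.4, -38.0, 49.5]
ee_rot: [-179.8, -13.6, 1.0]
ft_force: [-0.1, 2.3, 2.0]
opening: 0.127
grasp_force: 15.0
```

move_arm(plan=[[0,0.03,0,0,0,0,0],[0,0.06,0,0,0,0,0],[0,0.09,0,0,0,0,0],[0,0.12,0,0,0,0,0],[0,0.15,0,0,0,0,0]])

```text
clock: 23.78
tcp_pos: [587.0, -113.2, 49.4]
ee_rot: [-179.8, -13.7, 1.0]
ft_force: [-1.2, 2.7, 5.0]
opening: 0.125
grasp_force: 15.0
```

move_arm(plan=[[0,0.015,0,0,0,0,0],[0,0.03,0,0,0,0,0],[0,0.045,0,0,0,0,0],[0,0.06,0,0,0,0,0],[0,0.07,0,0,0,0,0]])

```text
clock: 24.4
tcp_pos: [587.7, -148.0, 49.5]
ee_rot: [-179.8, -13.7, 1.0]
ft_force: [-0.4, 1.1, 5.9]
opening: 0.126
grasp_force: 15.0
```

move_arm(plan=[[0,0.004,0,0,0,0,0],[0,0.008,0,0,0,0,0],[0,0.011,0,0,0,0,0],[0,0.011,0,0,0,0,0]])

```text
clock: 24.9
tcp_pos: [587.8, -150.1, 49.4]
ee_rot: [-179.6, -13.6, 1.2]
ft_force: [-1.2, 6.1, 8.1]
opening: 0.132
grasp_force: 15.0
```

move_arm(plan=[[0,0.004,0,0,0,0,0],[0,0.006,0,0,0,0,0],[0,0.006,0,0,0,0,0]])

```text
clock: 25.28
tcp_pos: [587.8, -150.1, 49.4]
ee_rot: [-179.3, -13.6, 1.3]
ft_force: [-2.3, 8.6, 10.9]
opening: 0.127
grasp_force: 15.0
```

move_arm(plan=[[0,-0.006,0,0,0,0,0.5],[0,-0.006,0,0,0,0,0.5],[0,-0.006,0,0,0,0,0.5],[0,-0.006,-0.05,0,0,0,0.5],[0,-0.006,-0.14,0,0,0,0.5]])

```text
clock: 25.9
tcp_pos: [569.6, -153.5, 115.8]
ee_rot: [-179.8, -13.4, 1.0]
ft_force: [0.4, -0.2, 0.6]
opening: 0.499
grasp_force: 0.0
```

move_arm(plan=[[-0.05,0,-0.1,0,-0.02,0,0.5],[-0.1,0,-0.2,0,-0.05,0,0.5],[-0.15,0,-0.25,0,-0.07,0,0.5],[-0.15,0,-0.25,0,-0.07,0,0.5],[-0.15,0,-0.25,0,-0.07,0,0.5]])

```text
clock: 26.52
tcp_pos: [468.9, -155.1, 219.7]
ee_rot: [-179.8, -1.0, 1.1]
ft_force: [-0.2, 0.3, -0.6]
opening: 0.502
grasp_force: 0.0
```

```bash
python3 - <<'E'
from al import *
for i in range(3): env.capture('wrist')
C=cam('wrist');a=env.capture('wrist');np.savez('w6.npz',a=a,K=C[0],R=C[1],t=C[2])
s=env.capture('scene')
cv2.imwrite('pics/w6.png',cv2.resize(np.vstack([a[0:250,50:460],cv2.resize(s[140:320,110:310],(410,369))]),None,fx=.95,fy=.95))
print(env.read_state()['tcp_pos'],env.read_state()['clock'])
r=env.look_for('wrist','door_pull');print(r[:2])
print(proj(C,[[572.3+17,-150,78]]))
E
```

```text
[ 468.61245723 -155.32670351  219.8329036 ] 26.775
[{'box': [169.5, 59.9, 165.1, 28.8], 'score': 0.88}]
[[253.21963793  73.31090149]]
```

View pics/w6.png

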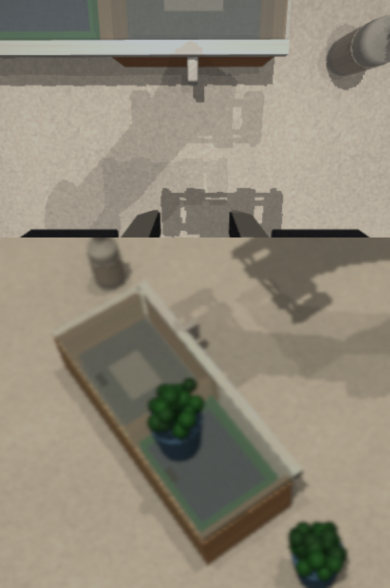

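The picture shows the album inside and the door shut, with the pull at (193,68) centred before the right compartment, where the end stop was felt. The plants and glue are where they were.

```bash
python3 -c "
from plant import env
print(env.sign_off())"
```

```text
the job is handed in; nothing more can be done
None
```

The album is in the right compartment, about 6 mm behind the shelf's front by my measurement. The door was slid back to its end stop, and the job was handed in at about 27 s.

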